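# Hang the pipe coupling on the slanted stock peg and lock it with the keeper

### The arm

A 6-joint arm with a two-finger parallel gripper is mounted at the origin on the work surface. World frame = base frame: x ahead of the robot, y to its left, z up, the work surface at z = 0. Lengths are in m, angles in rad, forces in N, time in s.
With the tool pointing down it reaches from about 0.325 to 0.85 m from the base axis. Payload 15.5 kg.
Tool frame: the origin (TCP) lies at the very end of the fingers, on their centre line; the grasp point (between the pads) lies arm.grip_depth behind it (arm.grip_depth is the distance from the TCP to the grasp point, in m); z points along the fingers, y is the line along which they close (so a half turn about z gives the same grasp; the last joint's range is limited). The gripper opens to 91 mm and grips with 3 to 60 N. Pads are 32 mm wide; open, the fingers measure 118 mm over their backs; the gripper's body (76 mm by 178 mm) begins 60 mm behind the grasp point.
Start: joints at [1.026, 0.494, 1.345, -0, 1.302, -0.096], TCP at [0.272, 0.563, 0.214] pointing down, gripper open.
Joint ranges: [-2.91, 2.91], [-0.82, 2.16], [0.22, 2.67], [-1.22, 4.37], [0.12, 2.79], [-3.08, 3.08]. Speed limits (rad/s): [1.89, 1.89, 2.57, 3.01, 3.01, 3.01].

### API

Orientations are given as a unit quaternion [w, x, y, z].
In Python, from cell import telemetry, cams, job, spotter, arm gives the robot as it stands.
- The arm moves only by the tool servo_tool, never from a script. Its argument "increments" is a list of rows, each a list of 4 numbers: the shift along the world's x, y, z in cm, then the turn about the world's z in rad. A call has 1 to 8 rows; each row is the pose to reach, as a shift and turn from the pose commanded when the call began; what a row does not reach only later rows make up. A row lasts 1/10 s, in which the tool goes at most 50 mm and 8.59 degrees, less where a joint would pass 70% of its speed; a pose out of reach is approached as far as the arm can. A call with a gripper value outside its range is refused whole. "gripper" is the closure, from -1 (fully open) to 1 (shut), so that 0 is half open, set as the call begins (left out, the last holds). The fingers move at their own pace and stop on an object; "grip_force" is the grip in N (left out, the last holds). Time passes only in rows, so rows that repeat a pose let the fingers close. It gives the time, the measured TCP pose, the force, the opening and the grip force at its end, in the units of the state.
- telemetry.sense(): the state, without advancing time (a new reading comes with each control period).
- cams.grab_frame(name): name is "scene" or "top" or "wrist"; returns (picture, depth): 480x640x3 uint8, red, green, blue; 480x640 float32, m along the optical axis (not along the pixel's ray), 0 where there is no reading.
- cams.camera_params(name): a dict with "fov_y" (degrees; the focal length in pixels is half the picture's height over the tangent of half this angle, whatever the lens; pixels are square), "cx", "cy" (the principal point, pixels), "k1" (the pictures are not rectified: a ray, as slopes to the right and down, at radius r is drawn at 1 + k1 r^2 times it, then the intrinsics apply), "eye" and "attitude" of the camera in the world. Camera axes: x right, y down, z forward; pixel columns grow to the right and rows downward; lengths in m; the calibration is good to about 2 mm. A picture is of the moment at which its call begins: read the wrist's pose just before it. camera_params takes no time and is no camera call; for the wrist camera it gives the pose at the moment of the call.
- job.close_job(): hands the job in; it is judged then, once.
Trained networks look in the newest picture that a camera, given by its name, has taken for a name from the list of things; names that differ only in an ending like _2 or _b are one class to them, and where a whole thing is asked for, a point or a joint stands for the part that bears it (a point fixed in the world has none). Each returns a list of dicts, best first, with "conf" (0 to 1); they miss things now and then, are a little off and sometimes report something else, mostly with a low value. They report only what shows in the picture. A call takes as long as a camera call.
- spotter.search_frame(camera, query): "bbox" ([centre column, centre row, width, height] in pixels, round what is visible of it).
The state is a dict: "t": time; "q": joint angles; "qd": joint speeds; "tau": joint torques, N m; "position": TCP position; "ee_rot": TCP orientation; "force": force on the tool from outside, world axes, zero at the start; "moment": the same for the moment, N m; "grip_width": opening from 0.0 (shut) to 1.0 (fully open); "finger_force": force on a finger pad.
Only numpy, scipy, OpenCV 4.12 (cv2) and the standard library are available. Lean on these libraries where they do the work, as an engineer would, in place of code of your own. Each camera call takes 0.05 s, during which the arm holds its last target. There are 200 camera calls.

### The job

Hang the black ribbed pipe coupling (the one open right through) on the slanted steel peg of the grey stand, gently and fully home against the sloping plate. Then slide the keeper along its rail to its far end stop, so that its arm lies over the coupling's rim, and let go. Do not knock the other parts on the bench about.

Things in the scene. Friction and masses are not known exactly. Their poses are not given: they have to be found in the camera images.
- coupling: Loose black plastic ribbed sleeve, a thick tube open right through: outside diameter 56, bore 33, height 42 mm, about 0.12 kg (mass and friction vary). Stands on the bench, axis upright. Origin: centre of its lower end face; z along its axis (up at the start). Either end may go on the peg first.
- coupling_mid (a point): Point on the coupling's axis, at half its height, 21 mm from either end.
- slot_mid (a point): Middle of the peg's slot, on top of the sloping plate, 52 mm above the bench. z is the peg's direction, out from the plate, leaning 35 degrees from vertical towards the robot's side (yaw varies); x runs up the slope, y level across. The peg's axis stands somewhere up to 8 mm from this point along y, either way (exact in x): not measured, to be seen or felt.
- stand: Fixed rigid grey stand with sloping plate and peg. Origin on the bench below slot_mid, z up, x to its back. Plate: 190 mm wide (y -115 to 75), from 45 mm below to 100 mm above slot_mid along the slope. Peg: steel rod clamped tight in its slot, diameter 30, 72 mm long, end chamfered 1.5 mm; the coupling has 1.5 mm play all round it and is home when its end lies on the plate: coupling_mid then 21 mm along z.
- keeper_grip (a point): Point in the keeper's black tab, 75 mm above the plate, 66 mm up the slope from slot_mid; axes as slot_mid. The tab is 12 mm thick along y, 22 mm along x, 34 mm along z (top 11 mm above this point, foot 23 mm below). It stands on a steel arm, 30 mm along y, x from 20 to 80 mm, underside 46 mm above the plate: it passes 4 mm over a coupling that is home, strikes one that is not.
- keeper (a joint): Slide of the keeper in m along +y of slot_mid on its rail behind the peg. Starts between 0 and 0.020 (arm clear of the peg on the -y side, tab 80 mm from slot_mid in y at 0); the far end stop, locked, is at 0.080, the tab then level with slot_mid in y. About 2 N of friction; stays where left.
- endcap: Bystander: black ribbed end cap, solid, without bore, diameter 56, height 32 mm. Origin: centre of its underside. Leave it alone.
- reducer: Bystander: black stepped plug, solid, diameter 56 for 26 mm of height, then 34 mm diameter up to 56 mm. Origin: centre of its underside. Leave it alone.
- can: Bystander: upright orange can, diameter 66, height 110 mm. Origin: centre of its underside. Leave it alone.

How it is judged:
On the way, in this order (a step that is already met when the one before it is completed fails the run):
1. the coupling is on the peg, fully home against the plate (z of coupling_mid in the frame of slot_mid between 0.016 and 0.0245 m and x of coupling_mid in the frame of slot_mid between -0.004 and 0.004 m and y of coupling_mid in the frame of slot_mid between -0.012 and 0.012 m and angle between the z axis of coupling and the z axis of slot_mid, either way round below 0.1 rad), for 0.2 s.
2. the keeper is slid to its far end stop, its arm over the coupling (value of joint keeper above 0.077 m), for 0.2 s.
At the end, for the whole second after the job is handed in: The coupling is home on the peg: coupling_mid 16 to 24.5 mm along z of slot_mid, within 4 mm in x and 12 mm in y (play and the peg's place in the slot), aligned within 0.1 rad; the keeper at more than 0.077 of its 0.080 m; all at rest and released (all of step 1 and value of joint keeper above 0.077 m and linear speed of coupling below 0.02 m/s and velocity of joint keeper below 0.01 m/s); the robot touches nothing.
It fails at once if the coupling is pressed or dropped on the stand with more than 60 N (contact force between coupling and stand above 60 N).
It fails at once if the endcap is pushed more than 30 mm or tipped over (distance of endcap from where it was at the start of the episode above 0.03 m or angle between endcap's own z axis and vertical above 0.5 rad).
It fails at once if the reducer is pushed more than 30 mm or tipped over (distance of reducer from where it was at the start of the episode above 0.03 m or angle between reducer's own z axis and vertical above 0.5 rad).
It fails at once if the can is pushed more than 30 mm or tipped over (distance of can from where it was at the start of the episode above 0.03 m or angle between can's own z axis and vertical above 0.5 rad).
It also fails if it takes over 70 s, if anything falls off the work surface, if the arm or the gripper's body presses on something with over 40 N, if the wrist force passes 120 N, or if a joint passes its speed limit or range.

## Working session

There is one attempt and no reset: what is moved stays moved. The work goes in short steps, Python scripts to look and compute and a tool call to move; the robot and the scene stay as the last step left them, time stands still between calls to the robot, and variables do not carry over. Pictures are saved under pics/ and viewed, at most 10 in all, crops included, and the job is handed in when it is done.

Besides the shell and the picture viewer there is one more tool, called as name([rows], argument=value, ...), one row to a line, values as JSON. servo_tool: Moves the arm, as the interface text tells. Its arguments: {"type":"object","properties":{"increments":{"type":"array","items":{"type":"array","items":{"type":"number"}}},"gripper":{"type":"number"},"grip_force":{"type":"number"}},"required":["increments"]}

```bash
mkdir -p pics; ls; cat > h.py <<'E'
import numpy as np, cv2
from scipy.spatial.transform import Rotation as R
from cell import telemetry, cams, job, spotter, arm
def rot(q): return R.from_quat([q[1],q[2],q[3],q[0]]).as_matrix()
def grab(n):
    p=cams.camera_params(n); im,d=cams.grab_frame(n)
    return p,im,d
def K(p):
    f=240/np.tan(np.radians(p['fov_y'])/2)
    return np.array([[f,0,p['cx']],[0,f,p['cy']],[0,0,1]]),np.array([p['k1'],0,0,0.])
def cloud(p,d):
    k,dc=K(p); v,u=np.mgrid[0:480,0:640]
    uv=cv2.undistortPoints(np.stack([u,v],-1).reshape(-1,1,2).astype(float),k,dc).reshape(480,640,2)
    c=np.dstack([uv*d[...,None],d]); A=p['attitude']; A=np.array(A); A=A if A.shape==(3,3) else rot(A)
    w=c@A.T+np.array(p['eye']); w[d<=0]=np.nan; return w
def save(n,im): cv2.imwrite(n,im[...,::-1])
E
python3 - <<'E'
from h import *
print(telemetry.sense()); print([ (a,getattr(arm,a)) for a in dir(arm) if a[0]!='_'])
for n in ['scene','top']:
    p,im,d=grab(n); print(p); save(f'pics/{n}0.png',im); np.savez(f'{n}0.npz',im=im,d=d,w=cloud(p,d))
    for q in ['coupling','endcap','reducer','can','stand','keeper','keeper_grip']:
        print(n,q,[(np.round(r['bbox']),round(r['conf'],2)) for r in spotter.search_frame(n,q)][:3])
E
```

```text
pics
{'t': 0.0, 'q': array([ 1.02549033e+00,  4.94211490e-01,  1.34613078e+00, -1.44335414e-05,
        1.30252147e+00, -9.55356553e-02]), 'qd': array([ 7.35754081e-04, -5.07724211e-04,  1.25434906e-03, -1.06762174e-03,
        8.65965312e-04, -9.23277295e-05]), 'tau': array([ 7.54954253e-04, -8.78830075e+01, -3.81847715e+01,  7.08487770e-02,
        5.33009937e-02, -1.18988605e-04]), 'position': array([0.27154261, 0.56249644, 0.2133208 ]), 'ee_rot': array([-1.93570884e-04,  2.22992512e-01,  9.74819950e-01, -6.05386320e-04]), 'force': array([-0.89345414,  0.19513302,  0.41189192]), 'moment': array([ 0.00890271, -0.02416213, -0.00013818]), 'finger_force': 0.0, 'grip_width': 0.9986724539941254}
[('MotionError', <class 'cell.MotionError'>), ('grip_depth', 0.0188)]
{'fov_y': 46.98121184712673, 'cx': 324.0344687401111, 'cy': 233.59211170999157, 'k1': -0.1280920108500393, 'eye': array([1.29229408, 0.29745785, 0.97865851]), 'attitude': array([-0.18885103,  0.5024276 ,  0.79407668, -0.28520874])}
scene coupling [(array([318., 204.,  29.,  29.]), 0.97), (array([388., 274.,  21.,  38.]), 0.72)
[... 250 characters left out ...]
,  20.,  43.]), 0.71)]
scene keeper_grip [(array([389., 276.,  18.,  40.]), 0.97)]
{'fov_y': 42.07500824687055, 'cx': 326.9273331685612, 'cy': 246.0496643849659, 'k1': -0.15645075314366672, 'eye': array([4.58519198e-01, 8.93083494e-04, 1.35624444e+00]), 'attitude': array([-0.03515994,  0.70733624, -0.70399559,  0.05319236])}
top coupling [(array([353., 317.,  25.,  28.]), 0.86)]
top endcap [(array([440., 319.,  28.,  23.]), 0.95)]
top reducer [(array([389., 260.,  29.,  30.]), 0.62)]
top can [(array([354., 165.,  34.,  43.]), 0.83)]
top stand [(array([213., 236., 113., 103.]), 0.89)]
top keeper [(array([232., 221.,  20.,  38.]), 0.8)]
top keeper_grip [(array([234., 219.,  29.,  34.]), 0.62)]
```

View pics/scene0.png

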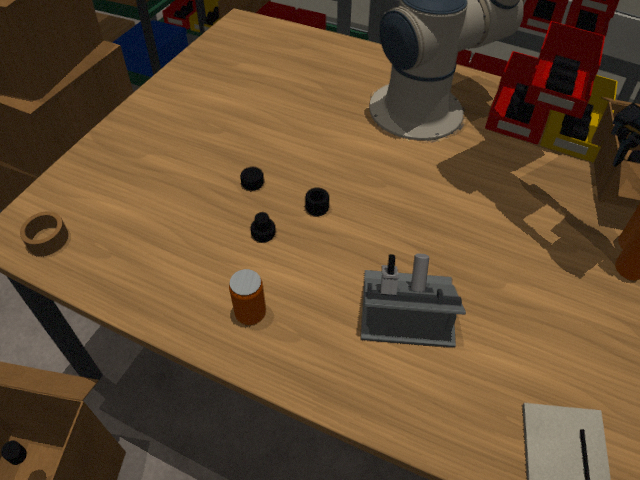

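View pics/top0.png

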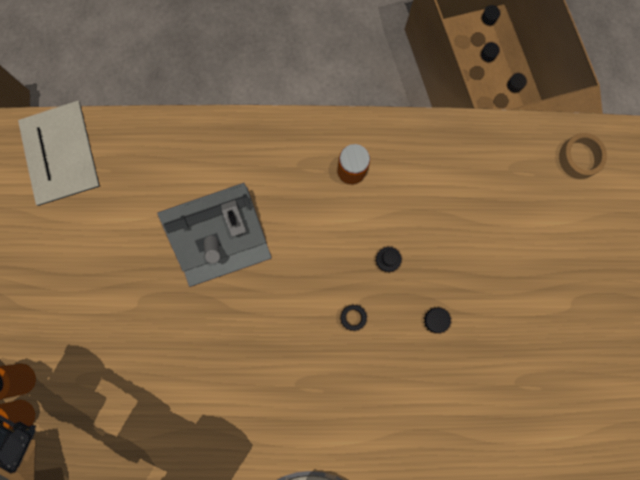

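```bash
cat > m.py <<'E'
from h import *
for n,c,hh in [('top',(353,318),.042),('scene',(318,204),.042)]:
    z=np.load(n+'0.npz'); w=z['w']
    u,v=c; P=w[v-22:v+23,u-22:u+23].reshape(-1,3); P=P[(P[:,2]>.036)&(P[:,2]<.05)]
    (x,y),r=cv2.minEnclosingCircle(P[:,:2].astype(np.float32)); print(n,'coupling',x,y,r,len(P), P[:,2].max())
P=[]
for n in ['top','scene']:
    w=np.load(n+'0.npz')['w'].reshape(-1,3)
    P.append(w[(w[:,2]>.012)&(w[:,2]<.25)&(w[:,0]>.3)&(w[:,0]<.75)&(w[:,1]>.08)&(w[:,1]<.42)])
Q=P[0]; print(len(Q),Q.min(0),Q.max(0))
best=(0,)
rng=np.random.default_rng(0)
for i in range(3000):
    a=Q[rng.choice(len(Q),3,False)]; nn=np.cross(a[1]-a[0],a[2]-a[0]); l=np.linalg.norm(nn)
    if l<1e-6: continue
    nn/=l; nn*=np.sign(nn[2])
    if abs(nn[2]-np.cos(np.radians(35)))>.04: continue
    k=(abs((Q-a[0])@nn)<.002).sum()
    if k>best[0]: best=(k,nn,a[0])
k,nn,a0=best
for it in range(3):
    I=Q[abs((Q-a0)@nn)<.0025]; a0=I.mean(0); nn=np.linalg.svd(I-a0)[2][2]; nn*=np.sign(nn[2])
print(len(I),nn,np.degrees(np.arccos(nn[2])))
yaw=np.arctan2(-nn[1],-nn[0]); xh=np.array([np.cos(yaw),np.sin(yaw),0]); Y=np.array([-np.sin(yaw),np.cos(yaw),0])
s,c=np.sin(np.radians(35)),np.cos(np.radians(35)); Z=-s*xh+np.array([0,0,c]); X=c*xh+np.array([0,0,s])
off=a0@Z  # plane
# point on plane with z=.052
p0=a0+X*((.052-a0[2])/s)
L=(I-p0)@np.c_[X,Y,Z]
print('yaw',yaw,'plate x',np.percentile(L[:,0],[.3,99.7]),'y',np.percentile(L[:,1],[.3,99.7]))
p0=p0+Y*(np.mean(np.percentile(L[:,1],[.3,99.7]))+.02)
T=np.c_[X,Y,Z]; print('slot_mid',p0)
np.savez('stand.npz',T=T,p0=p0,yaw=yaw)
for nm,Q in zip(['top','scene'],P):
    L=(Q-p0)@T
    print(nm,'below/plane med',np.median(L[abs(L[:,2])<.006,2]),'ext y',np.percentile(L[abs(L[:,2])<.006,1],[.5,99.5]))
    M=L[(L[:,2]>.064)&(abs(L[:,0])<.025)&(abs(L[:,1])<.03)]; print('peg top',len(M),M.min(0),M.max(0),M.mean(0))
    for z0 in (.02,.035,.05):
        M=L[(abs(L[:,2]-z0)<.008)&(abs(L[:,0])<.025)&(abs(L[:,1])<.03)]; print('peg',z0,len(M),*( (np.percentile(M,3,0),np.percentile(M,97,0)) if len(M) else ()))
    M=L[(L[:,2]>.056)&(L[:,0]>.04)]; print('tab',len(M),np.percentile(M,3,0),np.percentile(M,97,0))
    M=L[(L[:,2]>.01)&(L[:,0]>.03)&(L[:,1]>0)]; print('rail+y',len(M),np.percentile(M,2,0),np.percentile(M,98,0))
E
python3 m.py
```

```text
top coupling 0.4743584394454956 -0.0887736976146698 0.028955003246665 367 0.04886225167957314
scene coupling 0.47599276900291443 -0.0883147269487381 0.029270188882946968 257 0.04713875129631817
6139 [0.54086969 0.09416604 0.01200611] [0.74530178 0.31566371 0.17028814]
3005 [-0.53887727 -0.19415506  0.81970427] 34.94479866016837
yaw 0.3458171670896769 plate x [-0.07094335  0.10066226] y [-0.09682255  0.09277911]
slot_mid [0.62896731 0.21904081 0.052     ]
top below/plane med 7.184598503219396e-06 ext y [-0.11453566  0.07431278]
peg top 157 [-0.01345286 -0.02012683  0.06401908] [0.01544516 0.00953506 0.07673363] [ 0.0019552  -0.00582289  0.07125876]
peg 0.02 47 [ 0.00246743 -0.01980246  0.01303654] [0.01484223 0.00666636 0.02681377]
peg 0.035 50 [-0.00042508 -0.01979503  0.02820484] [0.01493118 0.00862607 0.04274066]
peg 0.05 51 [ 0.00095241 -0.01988039  0.04273762] [0.0148156  0.00541246 0.05778208]
tab 111 [ 0.05415235 -0.07657636  0.05728483] [ 0.07757233 -0.06254832  0.08878797]
rail+y 250 [0.0547341  0.00199276 0.01008715] [0.07777703 0.06924648 0.02640974]
scene below/plane med -0.0012319666992268487 ext y [-0.1166268   0.07166666]
peg top 90 [-0.00995066 -0.02219809  0.06417681] [0.0191997  0.00609873 0.07224951] [ 0.0075928  -0.00833461  0.06917162]
peg 0.02 113 [ 0.00358443 -0.02143347  0.01247318] [0.01741381 0.00630879 0.0273466 ]
peg 0.035 114 [ 0.00240572 -0.02164432  0.02783183] [0.01769135 0.00683035 0.04243591]
peg 0.05 115 [ 0.00205245 -0.02159601  0.04276334] [0.01709423 0.0060596  0.05749864]
tab 124 [ 0.06077349 -0.07836653  0.05724914] [ 0.07941431 -0.06713244  0.0855522 ]
rail+y 135 [0.0555542  0.00162223 0.01000994] [0.0803833  0.06659317 0.02268778]
```

```bash
cat >> h.py <<'E'
S=np.load('stand.npz'); T,P0,YAW=S['T'],S['p0'],float(S['yaw'])
PY=-.0058
xh=np.array([np.cos(YAW),np.sin(YAW),0]); Yh=np.array([-np.sin(YAW),np.cos(YAW),0])
def toolyaw(s): 
    y=rot(s['ee_rot'])[:,1]; return np.arctan2(y[1],y[0])
E
python3 - <<'E'
from h import *
s=telemetry.sense(); ty=toolyaw(s); tgt=YAW+np.pi/2-np.radians(15)
d=(tgt-ty+np.pi/2)%np.pi-np.pi/2
print('tool y yaw',ty,'turn',d)
perp=np.array([np.cos(YAW-np.radians(15)),np.sin(YAW-np.radians(15)),0])
g=np.array([.4752,-.0885,0])-.009*perp
print('perp',perp,'grasp TCP',g,'delta cm',(g-s['position'])*100)
E
```

```text
tool y yaw 1.1209826575717226 turn 0.5338314485137019
perp [0.99647258 0.08391897 0.        ] grasp TCP [ 0.46623175 -0.08925527  0.        ] delta cm [ 19.44898822 -65.21096395 -21.39213544]
```

servo_tool([
  [2,-4.5,0,0.1],
  [4,-9,0,0.2],
  [6,-13.5,0,0.3],
  [8,-18,0,0.4],
  [9.5,-22.5,0,0.534],
  [11,-27,0,0.534],
  [12,-31.5,0,0.534],
  [13,-36,0,0.534],
], gripper=-1)

```text
t: 1.6
position: [0.402, 0.2011, 0.2141]
ee_rot: [0.0, -0.042, 0.999, 0.0]
force: [1.7, -0.8, 0.5]
grip_width: 1.001
finger_force: 0.0
```

servo_tool([
  [1,-4.5,0,0],
  [2,-9,0,0],
  [3,-13.5,-1,0],
  [4,-18,-3,0],
  [5,-22.5,-5,0],
  [6,-27,-7,0],
  [6.4,-29.2,-9,0],
  [6.4,-29.2,-9,0],
])

```text
t: 2.4
position: [0.4654, -0.0917, 0.1219]
ee_rot: [-0.001, -0.04, 0.999, 0.0]
force: [-0.4, -0.3, 1.0]
grip_width: 1.001
finger_force: 0.0
```

```bash
python3 - <<'E'
from h import *
s=telemetry.sense(); print(s['t'],s['position'],toolyaw(s),s['q'],s['force'])
p,im,d=grab('wrist'); save('pics/w1.png',im); w=cloud(p,d)
P=w.reshape(-1,3); P=P[(P[:,2]>.036)&(P[:,2]<.048)&(np.hypot(P[:,0]-.475,P[:,1]+.0885)<.05)]
print(len(P), cv2.minEnclosingCircle(P[:,:2].astype(np.float32)) if len(P) else '')
print(spotter.search_frame('wrist','coupling')[:2])
E
```

```text
2.4 [ 0.46543675 -0.09171906  0.12193412] 1.6517597107782174 [-3.20291171e-01  4.13243984e-01  1.81645395e+00 -4.12111204e-04
  9.14073681e-01 -1.97179951e+00] [-0.3798312  -0.25917935  1.03857812]
3408 ((0.4753282964229584, -0.09066836535930634), 0.029434718191623688)
[{'bbox': [318.6, 245.0, 83.1, 89.8], 'conf': 0.7}]
```

View pics/w1.png

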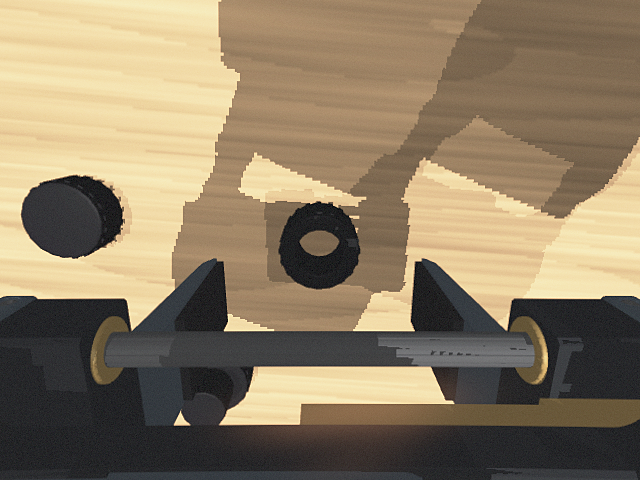

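servo_tool([
  [0.1,0,-3,0],
  [0.1,0,-6,0],
  [0.1,0,-8,0],
  [0.1,0,-9.5,0],
  [0.1,0,-10.4,0],
  [0.1,0,-10.4,0],
])

```text
t: 3.1
position: [0.4666, -0.0884, 0.0198]
ee_rot: [-0.0, -0.043, 0.999, 0.0]
force: [-0.3, 0.3, -0.1]
grip_width: 1.005
finger_force: 0.0
```

servo_tool([
  [0,0,0,0],
  [0,0,0,0],
  [0,0,0,0],
  [0,0,0,0],
  [0,0,0,0],
  [0,0,0,0],
  [0,0,0,0],
  [0,0,0,0],
], gripper=1, grip_force=8)

```text
t: 3.9
position: [0.467, -0.0893, 0.0202]
ee_rot: [0.0, -0.042, 0.999, -0.0]
force: [-0.9, -0.9, 6.4]
grip_width: 0.621
finger_force: 8.0
```

servo_tool([
  [0,0,0.5,0],
  [0,0,1,0],
  [0,0,3,0],
  [0,0,6,0],
  [0,0,9,0],
  [0,0,13,0],
  [0,0,17,0],
  [0,0,17,0],
])

```text
t: 4.7
position: [0.4689, -0.0898, 0.1948]
ee_rot: [0.004, -0.042, 0.999, -0.001]
force: [0.5, -0.2, -2.3]
grip_width: 0.622
finger_force: 8.0
```

```bash
cat >> h.py <<'E'
th=np.radians(15); perp=np.array([np.cos(YAW-th),np.sin(YAW-th),0]); ez=np.array([0,0,1.])
def tcp(h,piv): # pivot at (h, height rel slot), pivot 11 mm above TCP
    return P0+xh*h+Yh*PY-.0083*perp+ez*(piv-.011)
E
python3 - <<'E'
from h import *
s=telemetry.sense()
a=tcp(-.0365,.080+.031); print('start',a,(a-s['position'])*100,toolyaw(s))
p=a
for h,v in [(-.0365,.087),(-.040,.082),(-.0435,.0745),(-.047,.067),(-.574*.07,.82*.07),(-.574*.055,.82*.055),(-.574*.045,.82*.045),(-.574*.038,.82*.038)]:
    b=tcp(h,v); print(h,v,np.round((b-a)*100,2)); 
print('xh',xh)
w=spotter
E
```

```text
start [0.58832343 0.2005154  0.152     ] [11.94186641 29.0329218  -4.27825906] 1.6550733079339957
-0.0365 0.087 [ 0.   0.  -2.4]
-0.04 0.082 [-0.33 -0.12 -2.9 ]
-0.0435 0.0745 [-0.66 -0.24 -3.65]
-0.047 0.067 [-0.99 -0.36 -4.4 ]
-0.04018 0.0574 [-0.35 -0.12 -5.36]
-0.03157 0.045099999999999994 [ 0.46  0.17 -6.59]
-0.025829999999999995 0.036899999999999995 [ 1.    0.36 -7.41]
-0.021811999999999998 0.031159999999999997 [ 1.38  0.5  -7.98]
xh [0.94079878 0.33896558 0.        ]
```

servo_tool([
  [1,4,0,0],
  [2.5,8,0,0],
  [4,12,0,0],
  [6,16,0,0],
  [8,20,0,0],
  [9.5,24,0,0],
  [11,27,0,0],
  [12,29,0,0],
])

```text
t: 5.5
position: [0.5869, 0.2031, 0.1893]
ee_rot: [-0.0, -0.043, 0.999, 0.0]
force: [0.3, -0.3, -0.9]
grip_width: 0.628
finger_force: 8.0
```

servo_tool([
  [0,0,0,0],
  [0,0,0,0],
  [0,0,0,0],
])

```text
t: 5.8
position: [0.5861, 0.2, 0.1897]
ee_rot: [-0.0, -0.042, 0.999, -0.0]
force: [0.3, 0.1, -1.4]
grip_width: 0.62
finger_force: 8.0
```

```bash
python3 - <<'E'
from h import *
s=telemetry.sense()
a=tcp(-.0365,.080+.031); print(s['t'],s['position'],(a-s['position'])*100,toolyaw(s),s['force'])
ims=[]
for n in ['scene','wrist','top']:
    p,im,d=grab(n); ims.append(im); np.savez(n+'1.npz',w=cloud(p,d),im=im)
    L=(cloud(p,d).reshape(-1,3)-P0)@T
    M=L[(L[:,2]>.01)&(L[:,2]<.068)&(abs(L[:,0])<.02)&(abs(L[:,1])<.03)]
    print(n,'peg',len(M),M.shape[0] and (np.percentile(M,2,0),np.percentile(M,98,0)))
    w=cloud(p,d).reshape(-1,3)
    c=tcp(-.0365,.111)*0+s['position']+.0083*perp
    M=w[(np.hypot(*(w[:,:2]-c[:2]).T)<.035)&(abs(w[:,2]-s['position'][2]-.022)<.006)]
    print('coup top',len(M), cv2.minEnclosingCircle(M[:,:2].astype(np.float32)) if len(M) else '',c)
save('pics/c2.png',np.vstack([cv2.resize(ims[0][180:350,320:500],(540,510)),]))
save('pics/w2.png',ims[1])
E
```

```text
5.8 [0.58609667 0.19998379 0.18965808] [ 0.22267644  0.05316115 -3.76580789] 1.654481142104536 [ 0.29136994  0.09283053 -1.44181433]
scene peg 418 (array([ 0.00020812, -0.02183989,  0.01143803]), array([0.01747644, 0.00675312, 0.06702782]))
coup top 450 ((0.5991123914718628, 0.20077630877494812), 0.03362336382269859) [0.59436739 0.20068032 0.18965808]
wrist peg 0 0
coup top 5970 ((0.5893840193748474, 0.20028337836265564), 0.032422348856925964) [0.59436739 0.20068032 0.18965808]
top peg 0 0
coup top 0  [0.59436739 0.20068032 0.18965808]
```

View pics/c2.png

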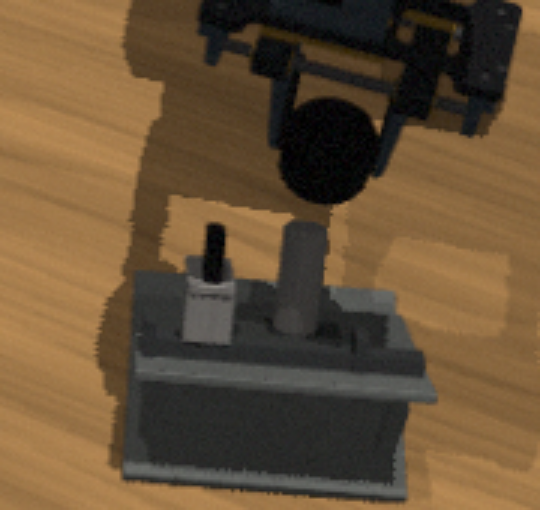

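View pics/w2.png

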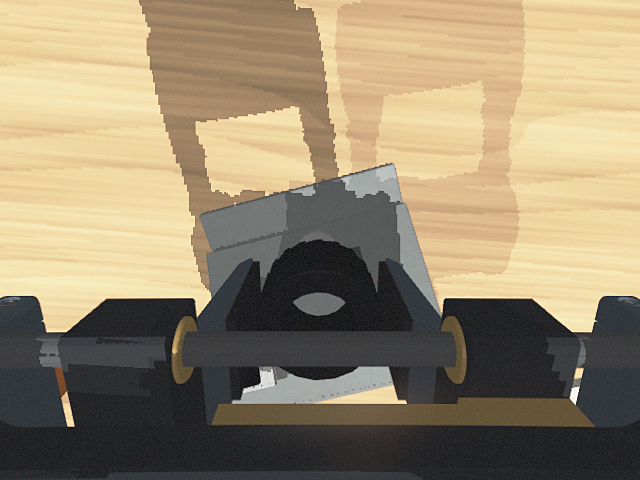

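```bash
python3 - <<'E'
from h import *
s=telemetry.sense(); c=s['position']+.0083*perp
w=np.load('scene1.npz')['w'].reshape(-1,3)
D=w-c; M=D[(D[:,2]<-.001)&(D[:,2]>-.02)&(abs(D@xh)<.045)&(abs(D@Yh)<.045)]
print(len(M),'lat',np.percentile(M@Yh,[1,3,97,99]),'h',np.percentile(M@xh,[2,50,98]),'z',M[:,2].min())
print('coupling nominal y in stand', (c-P0)@Yh)
w=np.load('wrist1.npz')['w'].reshape(-1,3); L=(w-P0)
M=w[(w[:,2]>.095)&(w[:,2]<.135)&(np.hypot(*(w[:,:2]-c[:2]).T)<.04)]
l=(M-P0)@T
print('wrist tip',len(M)); print(np.percentile(l,[2,50,98],axis=0))
E
```

```text
243 lat [-0.02883528 -0.02756202  0.02374491  0.02586573] h [-0.01807119  0.01980073  0.02835477] z -0.01931949114497497
coupling nominal y in stand -0.005653056783358773
wrist tip 247
[[-0.01292554 -0.01613744  0.06992494]
 [-0.00842205 -0.00454622  0.07186274]
 [-0.00303441  0.00561428  0.07341958]]
```

servo_tool([
  [0.2,0.1,-1,0],
  [0.2,0.1,-2,0],
  [0.2,0.1,-3,0],
  [0.2,0.1,-3.7,0],
  [0.2,0.1,-4.4,0],
  [0.2,0.1,-5,0],
  [0.2,0.1,-5.6,0],
  [0.2,0.1,-5.6,0],
])

```text
t: 6.75
position: [0.5884, 0.2017, 0.1331]
ee_rot: [-0.001, -0.042, 0.999, -0.0]
force: [-0.7, 0.1, -1.7]
grip_width: 0.619
finger_force: 8.0
```

```bash
python3 - <<'E'
from h import *
s=telemetry.sense(); a=tcp(-.0365,.111); print((s['position']-a)*100,s['force'],s['moment'],s['grip_width'])
E
```

```text
[ 0.00365558  0.12067295 -1.89028283] [-0.72426457  0.13591698 -1.69597802] [ 0.01699687  0.01818457 -0.01505906] 0.6188766445464847
```

servo_tool([
  [0,-0.1,-0.3,0],
  [0,-0.1,-0.5,0],
  [-0.15,-0.15,-0.75,0],
  [-0.3,-0.2,-1.0,0],
  [-0.3,-0.2,-1.0,0],
])

```text
t: 7.25
position: [0.5856, 0.1998, 0.1238]
ee_rot: [0.0, -0.042, 0.999, -0.0]
force: [0.9, -0.1, -0.8]
grip_width: 0.626
finger_force: 8.0
```

servo_tool([
  [-0.2,-0.05,-0.35,0],
  [-0.35,-0.12,-0.75,0],
  [-0.35,-0.12,-0.75,0],
  [-0.35,-0.12,-0.75,0],
])

```text
t: 7.65
position: [0.582, 0.1987, 0.1161]
ee_rot: [-0.0, -0.042, 0.999, 0.0]
force: [0.7, 1.6, -1.6]
grip_width: 0.627
finger_force: 8.0
```

servo_tool([
  [-0.2,-0.1,-0.4,0],
  [-0.35,-0.15,-0.8,0],
  [-0.35,-0.15,-0.8,0],
  [-0.35,-0.15,-0.8,0],
])

```text
t: 8.05
position: [0.5785, 0.1973, 0.1081]
ee_rot: [-0.0, -0.042, 0.999, 0.0]
force: [-0.1, 4.3, -1.6]
grip_width: 0.625
finger_force: 8.0
```

```bash
python3 - <<'E'
from h import *
s=telemetry.sense(); a=tcp(-.0365,.111); print((s['position']-a)*100,s['force'],s['moment'],s['grip_width'])
p,im,d=grab('scene'); save('pics/c3.png',cv2.resize(im[180:350,320:500],(540,510)))
E
```

```text
[-0.98537089 -0.31930982 -4.39055636] [-0.12917929  4.30124063 -1.55706859] [1.09538451 0.09219096 0.17519714] 0.6245429648615378
```

View pics/c3.png

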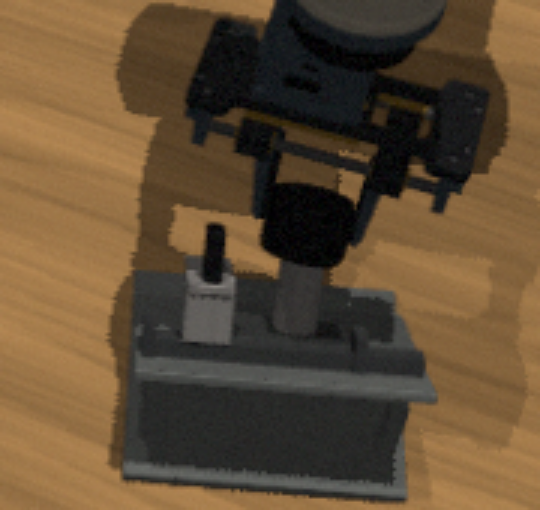

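servo_tool([
  [0.25,0.18,-0.4,0],
  [0.5,0.28,-0.8,0],
  [0.8,0.38,-1.2,0],
  [1.08,0.48,-1.64,0],
  [1.35,0.58,-2.05,0],
  [1.35,0.58,-2.05,0],
])

```text
t: 8.7
position: [0.5929, 0.2019, 0.0872]
ee_rot: [-0.0, -0.042, 0.999, -0.001]
force: [4.0, -7.2, -2.8]
grip_width: 0.628
finger_force: 8.0
```

```bash
python3 - <<'E'
from h import *
s=telemetry.sense(); a=tcp(-.0365,.111); print((s['position']-a)*100,s['force'],s['moment'],s['grip_width'])
p,im,d=grab('scene'); save('pics/c4.png',cv2.resize(im[180:350,320:500],(540,510)))
# clearance body vs tab
r=s['position']-P0
for ty in (-.064,-.076):
    print('body back edge h at tab y', (r@xh)+ .038/np.cos(th)+(ty-r@Yh)*np.tan(th), 'bottom', r[2]+.0788)
E
```

```text
[ 0.45346082  0.14109677 -6.479024  ] [ 3.98471667 -7.23659481 -2.80271008] [-1.23156779 -0.55006199  0.1018658 ] 0.628025318245756
body back edge h at tab y -0.016546344391127538 bottom 0.11400975995901041
body back edge h at tab y -0.019761734700301008 bottom 0.11400975995901041
```

View pics/c4.png

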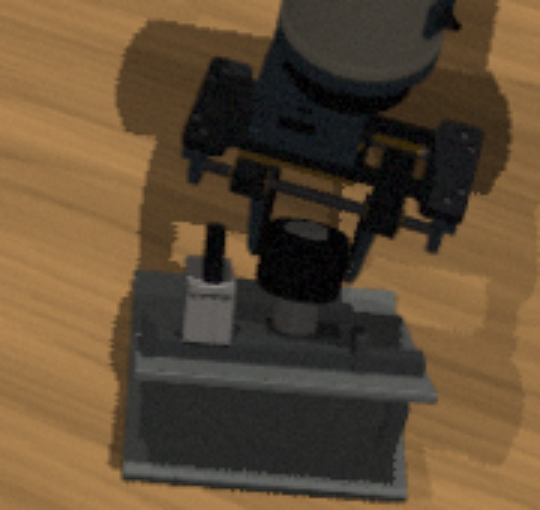

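servo_tool([
  [0.2,0.0,-0.33,0],
  [0.42,0.06,-0.66,0],
  [0.64,0.15,-1.0,0],
  [0.9,0.24,-1.38,0],
  [0.9,0.24,-1.38,0],
])

```text
t: 9.25
position: [0.6019, 0.205, 0.0735]
ee_rot: [0.0, -0.042, 0.999, -0.0]
force: [3.3, -5.0, -3.3]
grip_width: 0.627
finger_force: 8.0
```

```bash
python3 - <<'E'
from h import *
s=telemetry.sense(); a=tcp(-.0365,.111); print((s['position']-a)*100,s['force'],s['moment'],s['grip_width'])
p,im,d=grab('scene'); w=cloud(p,d).reshape(-1,3); g=im.reshape(-1,3).max(1)
L=(w-P0)@T; M=L[(g<45)&(abs(L[:,0])<.035)&(abs(L[:,1]+.006)<.034)&(L[:,2]>.003)&(L[:,2]<.1)]
print(len(M),np.percentile(M,[2,10,50,90,98],axis=0))
M=L[(L[:,2]>.056)&(L[:,0]>.04)&(L[:,0]<.09)&(L[:,2]<.09)&(L[:,1]<-.04)]; print('tab',len(M),np.percentile(M,3,0),np.percentile(M,97,0))
r=s['position']-P0
for ty in (-.064,-.076):
    print('body back edge h at tab y', (r@xh)+ .038/np.cos(th)+(ty-r@Yh)*np.tan(th), 'bottom', r[2]+.0788)
E
```

```text
[ 1.35362939  0.4519025  -7.85243127] [ 3.30145714 -4.95976739 -3.33225857] [-0.5759443  -0.61900505  0.09985601] 0.6274707538756779
802 [[-0.00779103 -0.0385169   0.01047804]
 [ 0.00419474 -0.03389516  0.01572115]
 [ 0.02252956 -0.01138743  0.03729509]
 [ 0.02911858  0.01813412  0.05340206]
 [ 0.0317396   0.02529616  0.08022429]]
tab 136 [ 0.05681448 -0.07835783  0.05707381] [ 0.08051503 -0.05037961  0.08920374]
body back edge h at tab y -0.006989960530268218 bottom 0.10027568731604372
body back edge h at tab y -0.010205350839441692 bottom 0.10027568731604372
```

servo_tool([
  [0,-0.05,0,0],
  [0,-0.05,0,0],
  [0,-0.05,0,0],
], grip_force=3)

```text
t: 9.6
position: [0.6014, 0.2049, 0.074]
ee_rot: [0.0, -0.042, 0.999, 0.0]
force: [3.7, -1.2, -2.7]
grip_width: 0.636
finger_force: 3.0
```

servo_tool([
  [0,0,0,0],
  [0,0,0,0],
  [0,0,0,0],
  [0,0,0,0],
  [0,0,0,0],
], gripper=-0.5)

```text
t: 10.1
position: [0.6012, 0.2049, 0.0742]
ee_rot: [-0.0, -0.042, 0.999, 0.0]
force: [1.4, 0.3, 0.4]
grip_width: 0.753
finger_force: 0.0
```

```bash
python3 - <<'E'
from h import *
s=telemetry.sense(); print(s['force'],s['grip_width'])
p,im,d=grab('scene'); w=cloud(p,d).reshape(-1,3); g=im.reshape(-1,3).max(1)
L=(w-P0)@T; M=L[(g<45)&(abs(L[:,0])<.035)&(abs(L[:,1]+.006)<.034)&(L[:,2]>.003)&(L[:,2]<.1)]
print(len(M),np.percentile(M,[2,10,50,90,98],axis=0))
save('pics/c5.png',cv2.resize(im[180:350,320:500],(540,510)))
E
```

```text
[1.39378426 0.3495577  0.37680286] 0.7530693660278517
668 [[-0.00970714 -0.03671135  0.00383496]
 [ 0.00332163 -0.03221477  0.00807131]
 [ 0.02097565 -0.01073547  0.0271923 ]
 [ 0.02769398  0.0153352   0.04110873]
 [ 0.02999412  0.02631094  0.07140043]]
```

View pics/c5.png

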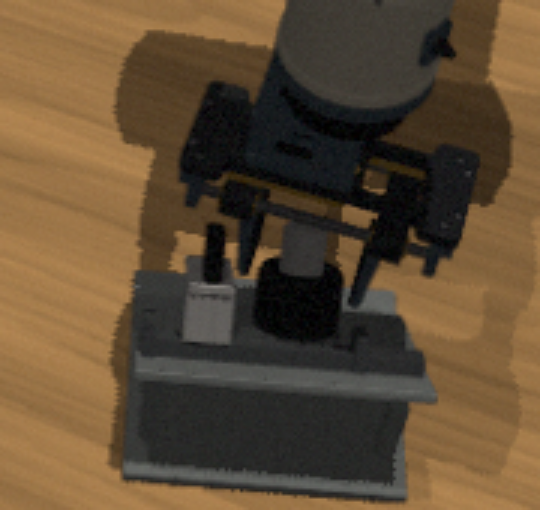

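servo_tool([
  [-0.5,-0.2,0.8,0],
  [-1.5,-0.5,2.4,0],
  [-2.5,-0.9,4.5,0],
  [-3.5,-1.2,8,0],
  [-3.5,-1.2,12,0],
  [-3.5,-1.2,14,0.13],
  [-3.5,-1.2,14,0.262],
  [-3.5,-1.2,14,0.262],
])

```text
t: 10.95
position: [0.5661, 0.1928, 0.2153]
ee_rot: [0.001, -0.173, 0.985, 0.0]
force: [0.5, -0.3, 0.3]
grip_width: 0.748
finger_force: 0.0
```

```bash
python3 - <<'E'
from h import *
s=telemetry.sense(); a=P0+xh*.009-Yh*.070; a[2]=.142
print((a-s['position'])*100,toolyaw(s)-YAW-np.pi/2,s['force'],'Yh',Yh)
for n in ['top','wrist','scene']:
    p,im,d=grab(n); w=cloud(p,d).reshape(-1,3); g=im.reshape(-1,3).max(1)
    L=(w-P0)@T; M=L[(L[:,2]>.06)&(L[:,2]<.09)&(L[:,0]>.05)&(L[:,0]<.085)&(abs(L[:,1]+.06)<.04)]
    print(n,'tab',len(M),np.percentile(M,[3,50,97],axis=0) if len(M) else '')
    M=L[(g<45)&(abs(L[:,0])<.035)&(abs(L[:,1]+.006)<.034)&(L[:,2]>.003)&(L[:,2]<.1)]
    print(len(M),np.percentile(M,[2,50,98],axis=0) if len(M) else '')
E
```

```text
[ 9.50218383 -3.65462309 -7.32948154] 0.0029403062273978264 [ 0.53218678 -0.3022783   0.34101626] Yh [-0.33896558  0.94079878  0.        ]
top tab 62 [[ 0.06465192 -0.07648304  0.06466547]
 [ 0.07401992 -0.07120359  0.08391545]
 [ 0.07729854 -0.06530941  0.08855805]]
0 
wrist tab 2 [[ 0.07538143 -0.06590306  0.0602611 ]
 [ 0.07635253 -0.06562139  0.06028867]
 [ 0.07732362 -0.06533971  0.06031624]]
2121 [[-0.02510113 -0.03222238  0.01545256]
 [ 0.00872437 -0.00501038  0.0416938 ]
 [ 0.02769398  0.01948369  0.04330651]]
scene tab 108 [[ 0.05937841 -0.07838547  0.06118931]
 [ 0.07633617 -0.07335184  0.07625706]
 [ 0.08033191 -0.06686726  0.08557063]]
615 [[-0.00825407 -0.03515526  0.00376698]
 [ 0.02164521 -0.00999881  0.02523974]
 [ 0.02949242  0.01929625  0.04172866]]
```

servo_tool([
  [3,-1.2,0,0],
  [6,-2.4,0,0],
  [9,-3.6,0,0],
  [9.5,-3.7,-1.5,0],
  [9.5,-3.7,-3.5,0],
  [9.5,-3.7,-5.5,0],
  [9.5,-3.7,-7.3,0],
  [9.5,-3.7,-7.3,0],
])

```text
t: 11.9
position: [0.6588, 0.1558, 0.1377]
ee_rot: [-0.003, -0.171, 0.985, 0.0]
force: [0.4, -0.7, -0.3]
grip_width: 0.746
finger_force: 0.0
```

servo_tool([
  [0,0,0,0],
  [0,0,0,0],
  [0,0,0,0],
  [0,0,0,0],
  [0,0,0,0],
  [0,0,0,0],
  [0,0,0,0],
  [0,0,0,0],
], gripper=1, grip_force=15)

```text
t: 12.7
position: [0.6613, 0.1558, 0.1412]
ee_rot: [0.0, -0.172, 0.985, -0.0]
force: [-0.3, -1.7, 1.1]
grip_width: 0.13
finger_force: 15.0
```

```bash
python3 - <<'E'
from h import *
s=telemetry.sense(); print((s['position']-P0)@np.c_[xh,Yh,ez],s['force'],s['grip_width'],s['finger_force'])
E
```

```text
[ 0.00894928 -0.07044711  0.08917692] [-0.29970041 -1.7036895   1.11598015] 0.13049706259938978 15.00023290514946
```

servo_tool([
  [-0.17,0.47,0,0],
  [-0.51,1.41,0,0],
  [-0.85,2.35,0,0],
  [-1.19,3.29,0,0],
  [-1.53,4.23,0,0],
  [-1.86,5.17,0,0],
  [-2.2,6.1,0,0],
  [-2.2,6.1,0,0],
])

```text
t: 13.5
position: [0.6387, 0.2185, 0.1412]
ee_rot: [0.0, -0.173, 0.985, 0.0]
force: [0.9, 2.4, 0.6]
grip_width: 0.132
finger_force: 15.0
```

servo_tool([
  [-0.1,0.28,0,0],
  [-0.2,0.56,0,0],
  [-0.2,0.56,0,0],
  [-0.2,0.56,0,0],
])

```text
t: 13.9
position: [0.6378, 0.2212, 0.1411]
ee_rot: [0.0, -0.172, 0.985, -0.001]
force: [4.5, -7.9, 1.1]
grip_width: 0.133
finger_force: 15.0
```

```bash
python3 - <<'E'
from h import *
s=telemetry.sense(); print((s['position']-P0)@np.c_[xh,Yh,ez],s['force'],s['force']@Yh,s['grip_width'],s['finger_force'])
E
```

```text
[ 0.00900965 -0.00099658  0.08914369] [ 4.47211789 -7.85004705  1.06406134] -8.901208690952032 0.13287493853751584 15.000177472829819
```

servo_tool([
  [-0.1,0.25,0,0],
  [-0.1,0.25,0,0],
  [-0.1,0.25,0,0],
])

```text
t: 14.2
position: [0.6377, 0.2214, 0.1412]
ee_rot: [0.001, -0.172, 0.985, -0.002]
force: [9.6, -23.9, -1.0]
grip_width: 0.128
finger_force: 15.0
```

```bash
python3 - <<'E'
from h import *
s=telemetry.sense(); print((s['position']-P0)@np.c_[xh,Yh,ez],s['force'],s['force']@Yh,s['grip_width'],s['finger_force'])
E
```

```text
[ 0.0090489  -0.00073331  0.08917285] [  9.60153271 -23.88062761  -0.96310302] -25.72145431241903 0.12756886391393174 14.999783635139465
```

Firm stop. Relax, open and retreat.

servo_tool([
  [0.1,-0.28,0,0],
  [0.1,-0.28,0,0],
  [0.1,-0.28,0,0],
])

```text
t: 14.5
position: [0.6378, 0.2212, 0.1411]
ee_rot: [0.0, -0.172, 0.985, -0.001]
force: [5.8, -7.9, 0.2]
grip_width: 0.131
finger_force: 15.0
```

servo_tool([
  [0,0,0,0],
  [0,0,0,0],
  [0,0,0,0],
  [0,0,0,0],
  [0,0,0,0],
], gripper=-0.3)

```text
t: 15.0
position: [0.6371, 0.2223, 0.141]
ee_rot: [-0.0, -0.172, 0.985, 0.0]
force: [-0.0, -0.6, -0.1]
grip_width: 0.541
finger_force: 0.0
```

servo_tool([
  [0,0,2,0],
  [0,0,5,0],
  [0,0,8,0],
  [-3,0,11,0],
  [-7,0,12,0],
  [-11,0,12,0],
  [-14,0,12,0],
  [-14,0,12,0],
])

```text
t: 15.8
position: [0.4937, 0.2222, 0.2616]
ee_rot: [-0.001, -0.173, 0.985, 0.0]
force: [-0.4, 0.4, 0.2]
grip_width: 0.648
finger_force: 0.0
```

```bash
python3 - <<'E'
from h import *
s=telemetry.sense(); print(s['force'],s['grip_width'])
for n in ['top','scene']:
    p,im,d=grab(n); w=cloud(p,d).reshape(-1,3); g=im.reshape(-1,3).max(1)
    L=(w-P0)@T; M=L[(L[:,2]>.06)&(L[:,2]<.09)&(L[:,0]>.05)&(L[:,0]<.085)&(abs(L[:,1]+.03)<.08)]
    print(n,'tab',len(M),np.percentile(M,[3,50,97],axis=0) if len(M) else '')
    M=L[(g<45)&(abs(L[:,0])<.035)&(abs(L[:,1]+.006)<.034)&(L[:,2]>.003)&(L[:,2]<.1)]
    print(len(M),np.percentile(M,[2,50,98],axis=0) if len(M) else '')
save('pics/c6.png',cv2.resize(im[180:350,320:500],(540,510)))
E
```

```text
[-0.44411669  0.42850994  0.20555637] 0.6482282045817936
top tab 105 [[ 0.05640615 -0.00541515  0.0638956 ]
 [ 0.06996965 -0.00017171  0.08386597]
 [ 0.07759707  0.00678609  0.08807149]]
252 [[-0.02230643 -0.03324999  0.0061998 ]
 [ 0.00665411 -0.02233365  0.03981658]
 [ 0.0243516   0.01920522  0.04624062]]
scene tab 119 [[ 0.05967306 -0.00750608  0.06103179]
 [ 0.07628917 -0.00244415  0.07472224]
 [ 0.07998546  0.00388375  0.08506977]]
277 [[-0.00998314 -0.03559223  0.00416921]
 [ 0.01859672 -0.02519589  0.02527403]
 [ 0.02824481 -0.01311406  0.04146714]]
```

View pics/c6.png

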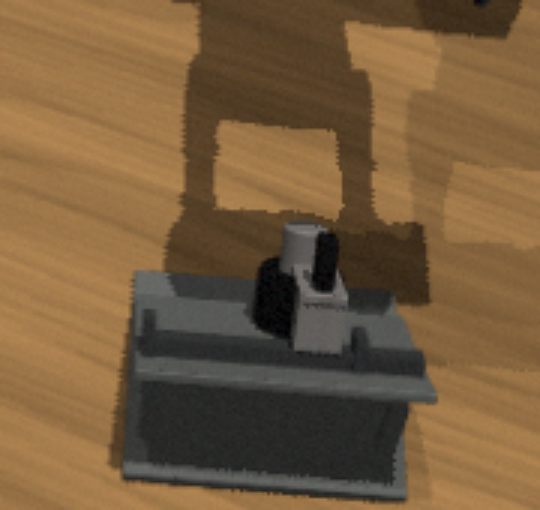

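The picture shows the keeper's tab level with the slot at (325,260), its arm over the coupling, which lies on the plate. The tab's y is about 0, so it is at the stop.

```bash
python3 -c "
from cell import job
print(job.close_job())"
```

```text
the job is handed in; nothing more can be done
None
```

The coupling is home on the peg against the sloping plate, the keeper is at its far end stop with its arm over the rim, and the gripper is released and clear. I handed the job in at about 16 s, but no verdict was returned.

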